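# Fit a roller into the slots of a pipe-roller stand

### The job

Lift the orange roller off the two V-blocks and lower its axle into both open slots of the blue stand, past the sprung brass keepers, until both ends rest evenly on the copper packers that form the slot bottoms; the packers' height changes from job to job, so feel for it. Before letting go, bed it by pressing down with about 25 N for a full second, without ever pressing harder than 40 N. Leave the roller free in the stand and do not disturb the cone part, spacer ring or magnet lying around.

Things in the scene. Friction and masses are not known exactly. Their poses are not given: they have to be found in the camera images.
- roller: The roller, one rigid piece, 0.45 kg (hidden factor 0.8 to 1.3): orange tyre 48 mm in diameter and 50 mm long, steel hub 23 mm in diameter and 58 mm long, steel axle 12 mm in diameter and 120 mm long. Origin at its centre, own y along the axle. Grip the tyre across its 48 mm from above. At the start the axle lies level in the V-blocks, 46 mm above the work surface.
- roller_centre (a point): Centre of the roller, half-way along the axle and on its axis; y along the axle.
- axle_end_a (a point): Centre of one end face of the axle, 60 mm from the roller's centre along its +y.
- axle_end_b (a point): Centre of the other end face of the axle, 60 mm from the roller's centre along its -y. The two ends are alike: the roller may go in either way round.
- stand: Fixed stand: dark base plate 100 x 130 x 10 mm and two upright blue cheeks, 8 mm thick and 60 mm wide, centred 40 mm either side of the middle along the stand's y (72 mm clear between them), tops 85 mm above the work surface. Origin under the centre of the base plate; z up; the axle lies along the stand's y when home.
- slot_left (a point): Middle of the open top of the slot in the +y cheek, 85 mm above the work surface. Each slot is 13.5 mm wide along the stand's x, with mouth lips rounded to 9 mm radius. A sprung brass keeper wheel, 16 mm in diameter, sticks out 4 mm into each slot from its +x wall, its axis 69 mm above the work surface.
- slot_right (a point): The same in the -y cheek. The axle meets the keepers when its axis is about 77 mm above the work surface and snaps past them under a push of about 5 to 25 N in all; the push then falls off until the axle meets the copper packers at the bottom of both slots, where it rises steeply and the axle stops.
- stand_mouth (a point): Mid-way between the two slots at the height of their open tops, 85 mm above the work surface; axes as the stand's (y along the axle, z up). The packers' tops, level with each other, are 30 to 48 mm below it, different each time and not reported: the axle's axis comes to rest 24 to 42 mm below it. About 7 mm of play either way along y, under 1 mm in x.
- rest: Fixed plywood board 44 x 180 x 18 mm with two grey steel V-blocks on it, 50 mm long and 36 mm high, 72 mm clear between them, on which the axle rests at the start. Origin under its centre, y along the board and the axle.
- cone_part: Bystander: turned steel cone part, 30 x 60 x 30 mm, lying; origin under its centre.
- spacer_ring: Bystander: steel ring 48 mm in diameter, 18 mm high; origin under its centre.
- weld_magnet: Bystander: red and grey flat welding magnet 82 x 82 x 15 mm; origin under its centre.
Not all that is in view belongs to the job. What is shaped like the rest but purple is not meant.

How it is judged:
On the way, in this order (a step that is already met when the one before it is completed fails the run):
1. the roller is lifted clear of its rest (height (world z) of roller_centre above 0.08 m and contact force between roller and rest below 0.1 N), for 0.1 s.
2. with the axle down in both slots, each end presses on its packer with more than 8 N for 0.5 s (z of each of axle_end_a, axle_end_b in the frame of stand_mouth below -0.02 m and x of axle_end_a in the frame of stand_mouth between -0.004 and 0.004 m and x of axle_end_b in the frame of stand_mouth between -0.004 and 0.004 m and y of roller_centre in the frame of stand_mouth between -0.012 and 0.012 m and angle between the y axis of roller_centre and the y axis of stand_mouth, either way round below 0.05 rad and contact force between roller and packers_c0 above 8 N and contact force between roller and packers_c1 above 8 N), for 0.5 s.
At the end, for the whole second after the job is handed in: The axle lies past the keepers in both slots (both ends over 20 mm below the slot tops, within 4 mm of the slots' middle, within 0.05 rad of the stand's axle line), each end rests on its packer, the roller is within 12 mm of the middle between the cheeks, released and at rest (z of each of axle_end_a, axle_end_b in the frame of stand_mouth below -0.02 m and x of axle_end_a in the frame of stand_mouth between -0.004 and 0.004 m and x of axle_end_b in the frame of stand_mouth between -0.004 and 0.004 m and y of roller_centre in the frame of stand_mouth between -0.012 and 0.012 m and angle between the y axis of roller_centre and the y axis of stand_mouth, either way round below 0.05 rad and contact force between roller and packers_c0 above 0.4 N and contact force between roller and packers_c1 above 0.4 N and linear speed of roller below 0.02 m/s and angular speed of roller below 0.2 rad/s); the robot touches nothing.
It fails at once if the roller is pressed on either packer with more than 25 N, or on the slots' walls and keepers with more than 60 N in all (contact force between roller and packers_c0 above 25 N or contact force between roller and packers_c1 above 25 N or contact force between roller and stand above 60 N).
It fails at once if the cone part is moved more than 20 mm (distance of cone_part from where it was at the start of the episode above 0.02 m).
It fails at once if the spacer ring is moved more than 20 mm (distance of spacer_ring from where it was at the start of the episode above 0.02 m).
It fails at once if the welding magnet is moved more than 20 mm (distance of weld_magnet from where it was at the start of the episode above 0.02 m).
It also fails if it takes over 51 s, if anything falls off the work surface, if the arm or the gripper's body presses on something with over 40 N, if the wrist force passes 120 N, or if a joint passes its speed limit or range.

### The arm

A 6-joint arm with a two-finger parallel gripper is mounted at the origin on a cart in front of the work surface, level with it; the furniture and walls round the work are solid. World frame = base frame: x ahead of the robot, y to its left, z up, the work surface at z = 0. Lengths are in m, angles in rad, forces in N, time in s.
With the tool pointing down it reaches from about 0.325 to 1 m from the base axis. Payload 5.1 kg.
Tool frame: the origin (TCP) lies midway between the tips of the shut fingers; the grasp point (between the pads) lies 19 mm behind it; z points along the fingers, y is the line along which they close (so a half turn about z gives the same grasp; the last joint's range is limited). The gripper opens to 85 mm and grips with 20 to 120 N. Pads are 22 mm wide; open, the fingers measure 114 mm over their backs; the gripper's body (76 mm by 85 mm) begins 54 mm behind the grasp point. The pads swing forward as they close: fully open they stand 13 mm farther back than shut.
Start: joints at [1.156, 0.124, 1.65, -0, 1.367, -0.083], TCP at [0.212, 0.615, 0.231] pointing down, gripper open.
Joint ranges: [-2.61, 2.61], [-1.02, 2.33], [0.03, 2.71], [-1.35, 4.49], [0.32, 2.68], [-2.91, 2.91]. Speed limits (rad/s): [2.57, 2.57, 3.14, 3.14, 3.14, 3.14].

### API

Orientations are given as a unit quaternion [w, x, y, z].
In Python, from plant import ctrl gives the robot as it stands. The module is installed in compiled form; this text tells all that it offers.
- The arm moves only by the shell command python3 -m crank 'ROWS'. ROWS is JSON, a list of rows, each a list of 7 numbers: the turn, a rotation vector about the tool's x, y, z in rad, then the shift along the tool's x, y, z in mm, then the finger opening in mm, from 0 to 85.4. In form: [[rx, ry, rz, tx, ty, tz, gripper], ...]. A call has 1 to 20 rows; each row is the pose to reach, as a shift and turn from the pose commanded when the call began, along the tool's axes at that moment; what a row does not reach only later rows make up. A row lasts 1/8 s, in which the tool goes at most 62.5 mm and 10.7 degrees, less where a joint would pass 70% of its speed; a pose out of reach is approached as far as the arm can. A call with a gripper value outside its range is refused whole. The fingers move at their own pace and stop on an object; the grip force is fixed at half the most. Time passes only in rows, so rows that repeat a pose let the fingers close. It gives the time, the measured TCP pose, the force, the opening and the grip force at its end, in the units of the state.
- ctrl.observe(): the state, without advancing time (a new reading comes with each control period).
- ctrl.get_image(name): name is "scene" or "top" or "wrist"; returns the picture (400x640x3 uint8, red, green, blue); there is no depth.
- ctrl.camera_info(name): a dict with "camera_matrix" (3x3 intrinsics, pixels), "R" (3x3) and "t" (3): a world point X has camera coordinates R X + t; the wrist camera has in their place "T_tool_cam" (4x4, takes a point from camera to tool coordinates, whose origin is the TCP and whose axes are the flange's). Camera axes: x right, y down, z forward; pixel columns grow to the right and rows downward; lengths in m; the calibration is good to about 2 mm. A picture is of the moment at which its call begins: read the wrist's pose just before it. camera_info takes no time and is no camera call.
- ctrl.close_job(): hands the job in; it is judged then, once.
Trained networks look in the newest picture that a camera, given by its name, has taken for a name from the list of things; names that differ only in an ending like _2 or _b are one class to them, and where a whole thing is asked for, a point or a joint stands for the part that bears it (a point fixed in the world has none). Each returns a list of dicts, best first, with "p" (0 to 1); they miss things now and then, are a little off and sometimes report something else, mostly with a low value. They report only what shows in the picture. A call takes as long as a camera call. They do not tell look-alikes from the thing itself.
- ctrl.recognise(target, camera): "location" ([column, row] in pixels, amid what is visible of it).
The state is a dict: "clock": time; "joint_pos": joint angles; "qvel": joint speeds; "joint_torque": joint torques, N m; "eef_pos": TCP position; "eef_rot": TCP orientation; "contact_force": force on the tool from outside, world axes, zero at the start; "wrist_torque": the same for the moment, N m; "finger_gap": finger opening in m; "grip_force": force on a finger pad.
Only numpy, scipy, OpenCV 4.12 (cv2) and the standard library are available. Lean on these libraries where they do the work, as an engineer would, in place of code of your own. Each camera call takes 0.05 s, during which the arm holds its last target. There are 200 camera calls.

## Working session

There is one attempt and no reset: what is moved stays moved. The work goes in short steps, Python scripts to look and compute and a shell command to move; the robot and the scene stay as the last step left them, time stands still between calls to the robot, and variables do not carry over. Pictures are saved under pics/ and viewed, at most 10 in all, crops included, and the job is handed in when it is done.

```bash
mkdir -p pics
python3 - <<'E'
from plant import ctrl
import cv2,numpy as np
np.set_printoptions(precision=4,suppress=True)
print(ctrl.observe())
for n in ["scene","top"]:
    cv2.imwrite(f"pics/{n}0.png",ctrl.get_image(n)[:,:,::-1])
    print(n,ctrl.camera_info(n))
    for t in ["roller","stand","rest","slot_left","stand_mouth"]:
        print(t,[(np.round(d["location"]),round(d["p"],2)) for d in ctrl.recognise(t,n)][:4])
print(ctrl.camera_info("wrist"))
E
```

```text
{'clock': 0.0, 'joint_pos': array([ 1.1564,  0.1245,  1.6517, -0.    ,  1.3675, -0.0826]), 'qvel': array([-0.0002,  0.0002,  0.0012,  0.0003, -0.0003,  0.0002]), 'joint_torque': array([ -0.0001, -42.3629, -36.5446,  -0.    ,   0.0071,  -0.    ]), 'eef_pos': array([0.2115, 0.614 , 0.23  ]), 'eef_rot': array([-0.0003,  0.1651,  0.9863, -0.001 ]), 'contact_force': array([ 0.348 ,  0.6808, -0.0026]), 'wrist_torque': array([-0.0266, -0.0282,  0.0262]), 'grip_force': 0.0, 'finger_gap': 0.08567523782705594}
scene {'camera_matrix': array([[517.7394,   0.    , 319.1748],
       [  0.    , 517.7394, 195.6806],
       [  0.    ,   0.    ,   1.    ]]), 'R': array([[ 0.4572, -0.8891, -0.0197],
       [-0.6189, -0.3023, -0.7249],
       [ 0.6386,  0.3436, -0.6885]]), 't': array([-0.3579,  0.4158,  1.1732])}
roller [(array([334., 225.]), 0.68)]
stand [(array([214., 200.]), 0.63)]
rest [(array([253., 246.]), 0.79), (array([342., 238.]), 0.77)]
slot_left [(array([219., 195.]), 0.78)]
stand_mouth [(array([218., 199.]), 0.86)]
top {'camera_matrix': array([[410.7596,   0.    , 309.5493],
       [  0.    , 410.7596, 202.8676],
       [  0.    ,   0.    ,   1.    ]]), 'R': array([[ 0.0706, -0.9975, -0.0014],
       [-0.9772, -0.0689, -0.2007],
       [ 0.2001,  0.0155, -0.9797]]), 't': array([-0.1112,  0.5845,  1.0016])}
roller [(array([346., 216.]), 0.81)]
stand [(array([204., 222.]), 0.96)]
rest [(array([271., 272.]), 0.88), (array([359., 217.]), 0.84)]
slot_left [(array([203., 220.]), 0.95)]
stand_mouth [(array([200., 216.]), 0.93)]
{'camera_matrix': array([[312.0898,   0.    , 320.7403],
       [  0.    , 312.0898, 198.9816],
       [  0.    ,   0.    ,   1.    ]]), 'T_tool_cam': array([[ 0.0009, -0.9575, -0.2884,  0.0736],
       [ 1.    ,  0.0008,  0.0003, -0.0006],
       [-0.0001, -0.2884,  0.9575, -0.1426],
       [ 0.    ,  0.    ,  0.    ,  1.    ]])}
```

Run:
```python
import cv2
for n in ["scene","top"]:
    i=cv2.imread(f"pics/{n}0.png")[110:310,120:440]
    cv2.imwrite(f"pics/{n}0c.png",cv2.resize(i,(800,500),interpolation=cv2.INTER_CUBIC))
```

```text
(no output)
```

View pics/top0c.png

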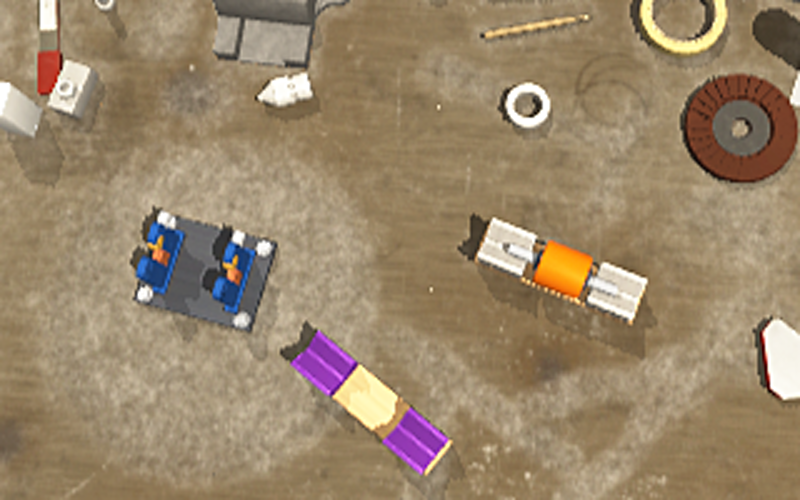

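View pics/scene0c.png

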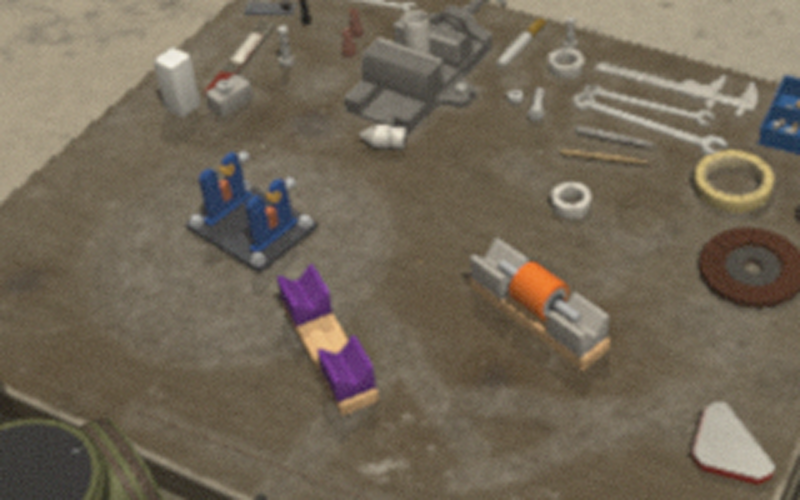

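The top picture shows the roller at about full-frame pixel (346,217) on the grey V-blocks, the stand at about (202,219), and the purple decoy between them. The scene picture agrees. Next I compute rough poses from the corners.

```bash
cat > h.py <<'E'
import numpy as np,cv2
from plant import ctrl
from scipy.spatial.transform import Rotation as Ro
np.set_printoptions(precision=4,suppress=True)
def cam(n):
    c=ctrl.camera_info(n);K=c["camera_matrix"]
    if n!="wrist": return K,c["R"],c["t"]
    s=ctrl.observe();T=c["T_tool_cam"];q=s["eef_rot"]
    W=np.eye(4);W[:3,:3]=Ro.from_quat(np.r_[q[1:],q[0]]).as_matrix();W[:3,3]=s["eef_pos"]
    M=np.linalg.inv(W@T);return K,M[:3,:3],M[:3,3]
def ray(c,uv,z):
    K,R,t=c;d=R.T@np.linalg.inv(K)@np.r_[uv,1];o=-R.T@t
    return o+d*(z-o[2])/d[2]
def proj(c,X):
    K,R,t=c;p=K@(R@np.asarray(X)+t);return p[:2]/p[2]
def toolmove(X,yaw_axis):
    "tool-frame shift (mm) and rz to bring TCP to X, tool y along world angle yaw_axis"
    s=ctrl.observe();q=s["eef_rot"];R=Ro.from_quat(np.r_[q[1:],q[0]]).as_matrix()
    y=np.array([np.cos(yaw_axis),np.sin(yaw_axis),0]);y=y if y@R[:,1]>0 else -y
    z=np.array([0,0,-1.]);G=np.c_[np.cross(y,z),y,z]
    return Ro.from_matrix(R.T@G).as_rotvec(),R.T@(np.array(X)-s["eef_pos"])*1e3
E
python3 - <<'E'
from h import *
c=cam("top");f=lambda p:(120+p[0]/2.5-.3,110+p[1]/2.5-.3)
B=np.array([ray(c,f(p),.010) for p in [(155,210),(277,240),(252,330),(134,298)]]);print(B,B.mean(0))
a=lambda d:np.arctan2(d[1],d[0])
print("stand y ang",a(B[0]-B[1]),a(B[3]-B[2]),"x", a(B[0]-B[3]),a(B[1]-B[2]))
V=np.array([ray(c,f(p),.054) for p in [(489,217),(647,263),(632,321),(478,262)]]);print(V,V.mean(0))
print("rest",a(V[0]-V[1]),a(V[3]-V[2]), "tyre",ray(c,f((564,268)),.06))
E
```

```text
[[0.6018 0.2795 0.01  ]
 [0.5781 0.1435 0.01  ]
 [0.4793 0.1594 0.01  ]
 [0.5045 0.2891 0.01  ]] [0.5409 0.2179 0.01  ]
stand y ang 1.3979307193395114 1.379182426263025 x -0.09805311962652918 -0.15917359425961233
[[ 0.6098 -0.0834  0.054 ]
 [ 0.5728 -0.2493  0.054 ]
 [ 0.5117 -0.2362  0.054 ]
 [ 0.5616 -0.0753  0.054 ]] [ 0.564 -0.161  0.054]
rest 1.351199421644546 1.2703285065919667 tyre [ 0.5605 -0.1637  0.06  ]
```

Run:
```python
from h import *
print(toolmove([.541,.218,.22],1.39-np.pi/2))
```

```text
(array([ 0.    , -0.    ,  1.4198]), array([-440.4575, -267.6741,   11.3395]))
```

```bash
python3 -m crank '[[0,0,1.42,-440,-268,11,85],[0,0,1.42,-440,-268,11,85],[0,0,1.42,-440,-268,11,85],[0,0,1.42,-440,-268,11,85],[0,0,1.42,-440,-268,11,85],[0,0,1.42,-440,-268,11,85],[0,0,1.42,-440,-268,11,85],[0,0,1.42,-440,-268,11,85],[0,0,1.42,-440,-268,11,85],[0,0,1.42,-440,-268,11,85],[0,0,1.42,-440,-268,11,85],[0,0,1.42,-440,-268,11,85]]'
python3 - <<'E'
from h import *
s=ctrl.observe();print(s["eef_pos"],s["eef_rot"],s["qvel"],s["joint_pos"],s["clock"],s["contact_force"])
cv2.imwrite("pics/w1.png",ctrl.get_image("wrist")[:,:,::-1])
E
```

```text
clock: 2.1
eef_pos: [0.5396, 0.2192, 0.2204]
eef_rot: [-0.0, 0.767, 0.641, 0.0]
contact_force: [-0.9, -0.3, 0.5]
finger_gap: 0.0853
grip_force: 0.0
[0.5396 0.2192 0.2204] [-0.0001  0.7674  0.6412  0.0001] [-0.0029 -0.0014 -0.001  -0.0004 -0.0001 -0.002 ] [ 0.2935 -0.0172  1.8155  0.0002  1.3432  0.4721] 2.1 [-0.9348 -0.2989  0.5087]
```

View pics/w1.png

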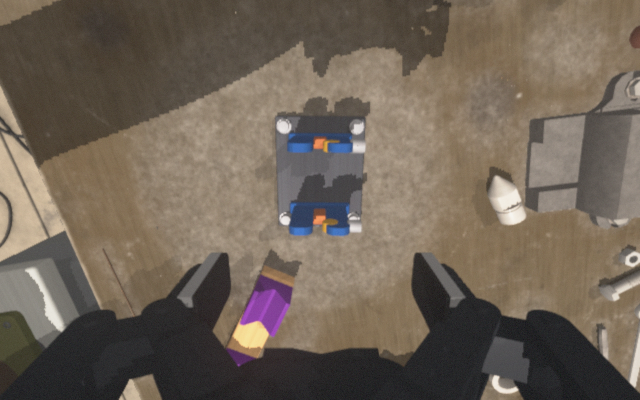

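The stand is near (321,177), almost aligned with the tool; slots (copper/brass) at about (320,144) and (320,220). I'll zoom in.

Run:
```python
import cv2
i=cv2.imread("pics/w1.png")[110:250,265:385]
cv2.imwrite("pics/w1c.png",cv2.resize(i,(510,595),interpolation=cv2.INTER_CUBIC))
```

```text
(no output)
```

View pics/w1c.png

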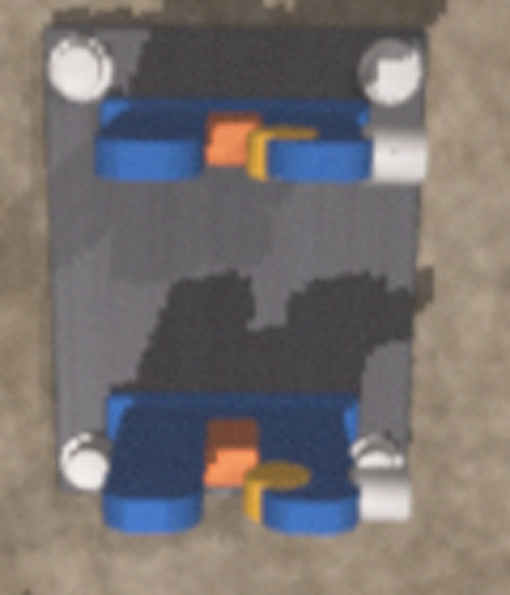

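```bash
cat > fit.py <<'E'
from h import *
from scipy.optimize import least_squares
c=cam("wrist");f=lambda p:np.array([265+p[0]/4.25-.38,110+p[1]/4.25-.38])
P=[((-.03,.040,.085),(97,160)),((.03,.040,.085),(371,160)),((-.03,-.040,.085),(104,513)),((.03,-.040,.085),(358,513)),((-.05,.065,.01),(46,28)),((.05,.065,.01),(426,28))]
def W(p,X): a=p[2];return np.array([p[0]+np.cos(a)*X[0]-np.sin(a)*X[1],p[1]+np.sin(a)*X[0]+np.cos(a)*X[1],X[2]])
g=lambda p:np.concatenate([proj(c,W(p,X))-f(u) for X,u in P])
r=least_squares(g,[.54,.22,-.18]);print(r.x);print(r.fun.reshape(-1,2))
E
python3 fit.py
python3 - <<'E'
from h import *
print(toolmove([.5645,-.161,.20],1.31-np.pi/2))
E
```

```text
[ 0.5378  0.2163 -0.1838]
[[-1.6783 -0.1224]
 [ 1.5561  0.2809]
 [-1.1282  0.6139]
 [ 1.6028  0.9566]
 [-1.2236 -1.0318]
 [ 0.836  -0.4705]]
(array([ 0.    , -0.0002,  0.0821]), array([-369.6137,   91.9581,   20.3654]))
```

```bash
python3 -m crank '[[0,0,0.082,-370,92,20,85],[0,0,0.082,-370,92,20,85],[0,0,0.082,-370,92,20,85],[0,0,0.082,-370,92,20,85],[0,0,0.082,-370,92,20,85],[0,0,0.082,-370,92,20,85],[0,0,0.082,-370,92,20,85],[0,0,0.082,-370,92,20,85],[0,0,0.082,-370,92,20,85]]'
python3 - <<'E'
from h import *
s=ctrl.observe();print(s["eef_pos"],s["eef_rot"],s["qvel"],s["joint_pos"],s["clock"],s["contact_force"])
i=ctrl.get_image("wrist")[:,:,::-1];cv2.imwrite("pics/w2.png",i)
cv2.imwrite("pics/w2c.png",cv2.resize(i[70:270,240:400],(480,600),interpolation=cv2.INTER_CUBIC))
E
```

```text
clock: 3.28
eef_pos: [0.5645, -0.161, 0.2004]
eef_rot: [-0.0, 0.793, 0.609, 0.0]
contact_force: [-0.6, -0.1, -0.1]
finger_gap: 0.0849
grip_force: 0.0
[ 0.5645 -0.161   0.2004] [-0.0001  0.7931  0.6091  0.0001] [ 0.0069 -0.0035  0.0011 -0.0005 -0.0022 -0.0027] [-0.3694  0.0073  1.8253  0.0003  1.309  -0.1086] 3.275 [-0.6171 -0.055  -0.0515]
```

View pics/w2c.png

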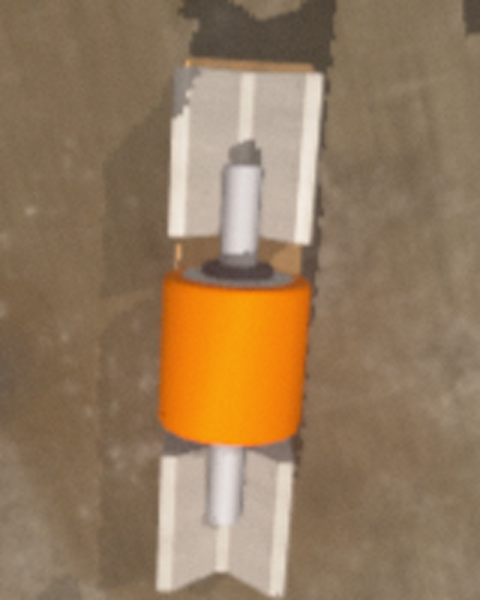

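The close-up shows the roller in the V-blocks: upper axle end at crop (241,165), lower at (223,523), tyre centred at about (235,362).

Run:
```python
from h import *
c=cam("wrist");f=lambda p:(240+p[0]/3-.33,70+p[1]/3-.33)
a=ray(c,f((241,165)),.049);b=ray(c,f((223,523)),.049);d=a-b
print(a,b,np.linalg.norm(d),(a+b)/2,np.arctan2(d[1],d[0]))
m=(a+b)/2;an=np.arctan2(d[1],d[0])
print(toolmove([m[0],m[1],.046-.019+.002],an-np.pi/2))
```

```text
[ 0.5781 -0.1071  0.049 ] [ 0.5413 -0.221   0.049 ] 0.11977298085929373 [ 0.5597 -0.164   0.049 ] 1.2588490863784914
(array([ 0.0001, -0.0002,  0.0513]), array([ -4.2655,  -3.8731, 171.454 ]))
```

```bash
python3 -m crank '[[0,0,0.051,-4,-4,60,85],[0,0,0.051,-4,-4,110,85],[0,0,0.051,-4,-4,150,85],[0,0,0.051,-4,-4,170,85],[0,0,0.051,-4,-4,176,85],[0,0,0.051,-4,-4,176,85],[0,0,0.051,-4,-4,176,40],[0,0,0.051,-4,-4,176,40],[0,0,0.051,-4,-4,176,40],[0,0,0.051,-4,-4,176,40],[0,0,0.051,-4,-4,176,40],[0,0,0.051,-4,-4,176,40],[0,0,0.051,-4,-4,176,40]]'
```

```text
clock: 4.95
eef_pos: [0.5597, -0.1657, 0.0259]
eef_rot: [0.0, 0.809, 0.588, 0.0]
contact_force: [-3.1, 0.4, 6.6]
finger_gap: 0.0464
grip_force: 60.6
```

```bash
python3 -m crank '[[0,0,0,0,0,-20,40],[0,0,0,0,0,-60,40],[0,0,0,0,0,-120,40],[0,0,0,0,0,-160,40],[0,0,0,0,0,-160,40],[0,0,0,0,0,-160,40],[0,0,0,0,0,-160,40]]'
python3 - <<'E'
from h import *
s=ctrl.observe();print(s["eef_pos"],s["contact_force"],s["finger_gap"],s["wrist_torque"])
i=ctrl.get_image("wrist")[:,:,::-1];cv2.imwrite("pics/w3.png",i)
# work out move to above the stand: TCP = stand xy
print(toolmove([.5378,.2163,.185],-.1838))
E
```

```text
clock: 5.82
eef_pos: [0.5575, -0.1648, 0.1806]
eef_rot: [-0.003, 0.809, 0.588, -0.002]
contact_force: [-1.0, -0.4, -5.9]
finger_gap: 0.0465
grip_force: 63.6
[ 0.5575 -0.1648  0.1806] [-1.0258 -0.43   -5.8664] 0.046529262819773404 [ 0.0237 -0.0406  0.0285]
(array([-0.0055, -0.0007, -0.1302]), array([ 356.3818, -136.804 ,   -3.1968]))
```

View pics/w3.png

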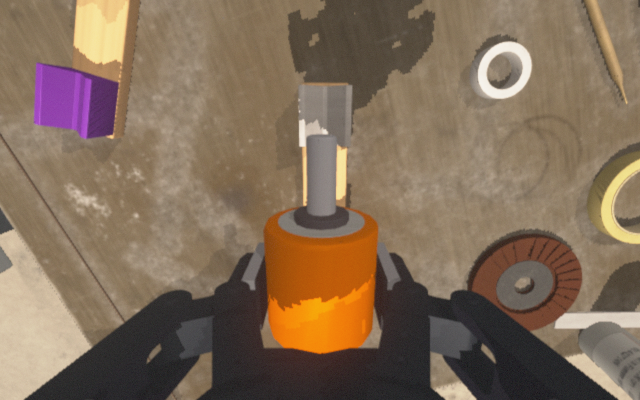

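The roller is held in hand. Its axle lies along the image column at about 321, and the near end is at row 136. I'll check its in-hand offset, then move over the stand.

```bash
python3 - <<'E'
from h import *
c=ctrl.camera_info("wrist");K=c["camera_matrix"];T=c["T_tool_cam"]
i=cv2.imread("pics/w3.png");print(i[128:150:2,321].sum(1))
for r in (150,170,190): print(r,i[r,298:345].sum(1))
for uv in [(321,136),(321,205)]:
  d=T[:3,:3]@np.linalg.inv(K)@np.r_[uv,1];o=T[:3,3]
  for z in (-.031,-.025,-.019): print(uv,o+d*(z-o[2])/d[2])
E
python3 -m crank '[[0,0,-0.13,356,-137,-3,40],[0,0,-0.13,356,-137,-3,40],[0,0,-0.13,356,-137,-3,40],[0,0,-0.13,356,-137,-3,40],[0,0,-0.13,356,-137,-3,40],[0,0,-0.13,356,-137,-3,40],[0,0,-0.13,356,-137,-3,40],[0,0,-0.13,356,-137,-3,40],[0,0,-0.13,356,-137,-3,40],[0,0,-0.13,356,-137,-3,40]]'
python3 - <<'E'
from h import *
s=ctrl.observe();print(s["eef_pos"],s["contact_force"])
i=ctrl.get_image("wrist")[:,:,::-1];cv2.imwrite("pics/w4.png",i)
cv2.imwrite("pics/w4c.png",cv2.resize(i[80:240,240:400],(600,600),interpolation=cv2.INTER_CUBIC))
print(toolmove([.5378,.2163,.185],-.1838))
E
```

```text
[499 584 589 446 357 401 393 400 402 403 400]
150 [290 295 301 324 450 524 560 553 416 312 304 318 330 337 353 357 363 376
 371 380 392 392 397 402 402 399 405 409 409 405 411 411 407 409 407 397
 389 385 424 559 607 618 616 593 618 627 628]
170 [304 299 300 305 387 550 611 613 496 346 309 321 331 342 350 359 361 369
 377 381 398 392 395 405 396 404 398 405 411 411 411 415 410 401 400 389
 396 384 503 611 632 634 633 632 625 632 633]
190 [324 314 321 332 364 534 604 611 534 385 312 323 321 339 349 355 363 372
 370 380 387 398 396 389 400 402 401 406 406 413 411 403 405 393 394 393
 381 403 596 631 630 634 627 626 619 625 613]
(321, 136) [ 0.0624 -0.     -0.031 ]
(321, 136) [ 0.0618  0.     -0.025 ]
(321, 136) [ 0.0613  0.     -0.019 ]
(321, 205) [ 0.0369  0.     -0.031 ]
(321, 205) [ 0.0349  0.     -0.025 ]
(321, 205) [ 0.033  0.    -0.019]
clock: 7.12
eef_pos: [0.5393, 0.214, 0.1871]
eef_rot: [-0.0, 0.77, 0.638, -0.0]
contact_force: [0.2, 0.3, -5.7]
finger_gap: 0.0464
grip_force: 63.6
[0.5393 0.214  0.1871] [ 0.1808  0.2944 -5.7497]
(array([-0.0001,  0.0002, -0.0022]), array([ 1.8576, -1.9195,  2.1997]))
```

View pics/w4c.png

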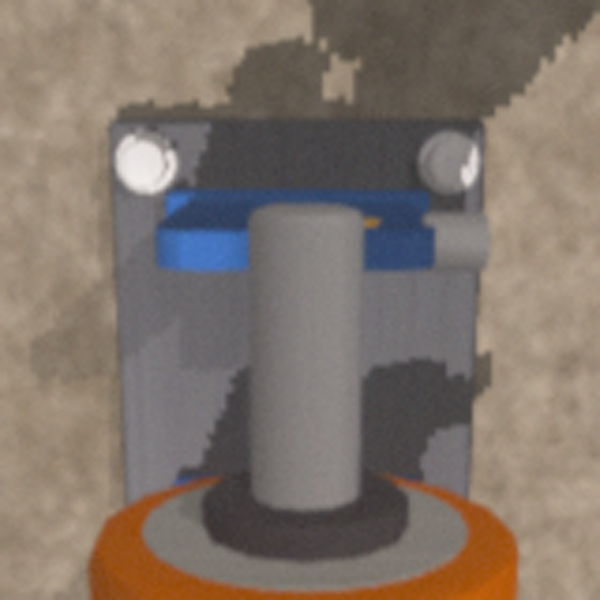

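Over the stand: the axle is centred at crop column 306 and the cheek top at 296. That puts it about 1.8 mm off in tool y, which agrees with the calculation. I'll correct that and lower to just above the mouth.

```bash
python3 -m crank '[[0,0,-0.002,0,-1.8,40,40],[0,0,-0.002,0,-1.8,80,40],[0,0,-0.002,0,-1.8,105,40],[0,0,-0.002,0,-1.8,112,40],[0,0,-0.002,0,-1.8,112,40],[0,0,-0.002,0,-1.8,112,40],[0,0,-0.002,0,-1.8,112,40]]'
python3 - <<'E'
from h import *
s=ctrl.observe();print(s["eef_pos"],s["contact_force"],s["qvel"])
i=ctrl.get_image("wrist")[:,:,::-1];cv2.imwrite("pics/w5.png",i)
cv2.imwrite("pics/w5c.png",cv2.resize(i[60:220,240:400],(600,600),interpolation=cv2.INTER_CUBIC))
print(toolmove([.5378,.2163,.075],-.1838))
E
```

```text
clock: 8.05
eef_pos: [0.5384, 0.216, 0.077]
eef_rot: [0.001, 0.768, 0.64, 0.001]
contact_force: [-0.5, 0.1, -6.1]
finger_gap: 0.0462
grip_force: 63.4
[0.5384 0.216  0.077 ] [-0.4987  0.1107 -6.0569] [ 0.0012  0.0015  0.0086  0.0004 -0.     -0.0002]
(array([ 0.0021, -0.001 ,  0.0018]), array([ 0.271 , -0.4225,  1.68  ]))
```

View pics/w5c.png

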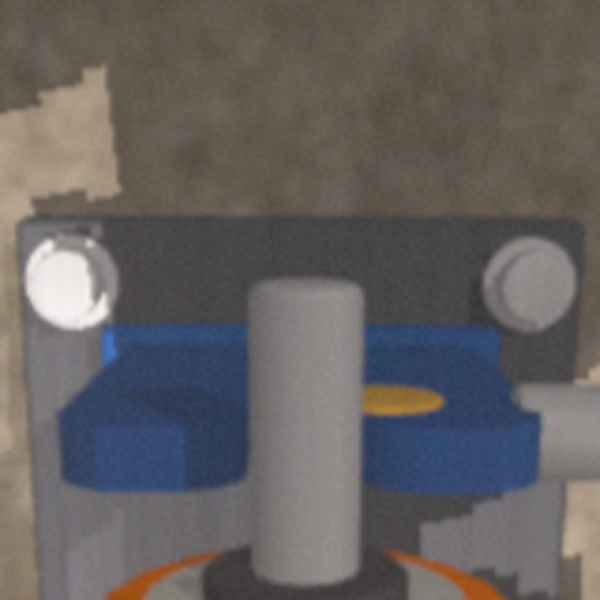

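Cheek centre is at crop column 300 and the axle at 306, which leaves about 0.6 mm. The axle's protrusion beyond the cheek looks right (about 16 mm). I'll trim and start down.

```bash
python3 -m crank '[[0,0,0,0,-0.6,4,40],[0,0,0,0,-0.6,8,40],[0,0,0,0,-0.6,12,40],[0,0,0,0,-0.6,14,40],[0,0,0,0,-0.6,16,40],[0,0,0,0,-0.6,16,40]]'
python3 -m crank '[[0,0,0,0,0,2,40],[0,0,0,0,0,2,40]]'
```

```text
clock: 8.85
eef_pos: [0.5367, 0.2158, 0.0591]
eef_rot: [-0.0, 0.768, 0.64, -0.0]
contact_force: [-0.1, -0.4, -5.5]
finger_gap: 0.0466
grip_force: 63.4
clock: 9.1
eef_pos: [0.5368, 0.2159, 0.0573]
eef_rot: [0.0, 0.768, 0.64, 0.0]
contact_force: [0.3, 0.9, -5.3]
finger_gap: 0.0466
grip_force: 63.4
```

```bash
for i in 1; do python3 -m crank '[[0,0,0,0,0,2,40],[0,0,0,0,0,2,40]]'; python3 -m crank '[[0,0,0,0,0,2,40],[0,0,0,0,0,2,40]]'; python3 -m crank '[[0,0,0,0,0,2,40],[0,0,0,0,0,2,40]]'; done
```

```text
clock: 9.35
eef_pos: [0.5369, 0.2161, 0.0563]
eef_rot: [-0.0, 0.769, 0.64, 0.0]
contact_force: [-4.7, 0.4, 2.5]
finger_gap: 0.0465
grip_force: 64.5
clock: 9.6
eef_pos: [0.5369, 0.2164, 0.0541]
eef_rot: [-0.0, 0.769, 0.64, 0.001]
contact_force: [-4.6, 1.2, 2.6]
finger_gap: 0.0466
grip_force: 64.6
clock: 9.85
eef_pos: [0.5368, 0.2163, 0.0516]
eef_rot: [-0.0, 0.769, 0.64, 0.0]
contact_force: [-4.4, 2.1, 1.9]
finger_gap: 0.0466
grip_force: 64.6
```

```bash
python3 -m crank '[[0,0,0,0,0,2,40],[0,0,0,0,0,2,40]]'; python3 -m crank '[[0,0,0,0,0,2,40],[0,0,0,0,0,2,40]]'; python3 -m crank '[[0,0,0,0,0,2,40],[0,0,0,0,0,2,40]]'
```

```text
clock: 10.1
eef_pos: [0.5368, 0.216, 0.0491]
eef_rot: [-0.0, 0.769, 0.64, 0.0]
contact_force: [-1.7, 3.2, -0.3]
finger_gap: 0.0462
grip_force: 64.4
clock: 10.35
eef_pos: [0.5367, 0.2158, 0.0468]
eef_rot: [-0.0, 0.768, 0.64, 0.0]
contact_force: [-1.1, 2.1, -1.9]
finger_gap: 0.0466
grip_force: 64.2
clock: 10.6
eef_pos: [0.5366, 0.2156, 0.0446]
eef_rot: [0.0, 0.768, 0.64, -0.0]
contact_force: [-0.7, 1.1, -4.8]
finger_gap: 0.0462
grip_force: 64.0
```

```bash
python3 -m crank '[[0,0,0,0,0,1.5,40],[0,0,0,0,0,1.5,40]]'
```

```text
clock: 10.85
eef_pos: [0.5366, 0.2156, 0.0433]
eef_rot: [0.0, 0.768, 0.64, -0.0]
contact_force: [-1.1, 1.2, -4.9]
finger_gap: 0.0465
grip_force: 63.9
```

```bash
python3 -m crank '[[0,0,0,0,0,1.5,40],[0,0,0,0,0,1.5,40]]'; python3 -m crank '[[0,0,0,0,0,1.5,40],[0,0,0,0,0,1.5,40]]'
```

```text
clock: 11.1
eef_pos: [0.5367, 0.2156, 0.0419]
eef_rot: [0.0, 0.768, 0.64, -0.0]
contact_force: [-1.0, 0.2, -5.0]
finger_gap: 0.0466
grip_force: 63.9
clock: 11.35
eef_pos: [0.5369, 0.2156, 0.0406]
eef_rot: [0.0, 0.768, 0.64, 0.0]
contact_force: [-0.1, -0.7, -5.6]
finger_gap: 0.0465
grip_force: 63.7
```

```bash
python3 -m crank '[[0,0,0,0,0,1.5,40],[0,0,0,0,0,1.5,40]]'; python3 -m crank '[[0,0,0,0,0,1,40],[0,0,0,0,0,1,40]]'
```

```text
clock: 11.6
eef_pos: [0.5368, 0.2158, 0.0392]
eef_rot: [0.0, 0.768, 0.64, 0.0]
contact_force: [-0.0, 0.4, -6.3]
finger_gap: 0.0461
grip_force: 63.7
clock: 11.85
eef_pos: [0.5369, 0.2158, 0.0389]
eef_rot: [0.0, 0.768, 0.64, 0.0]
contact_force: [-1.1, -1.4, -0.5]
finger_gap: 0.0469
grip_force: 64.0
```

```bash
python3 -m crank '[[0,0,0,0,0,1,40],[0,0,0,0,0,1,40],[0,0,0,0,0,1,40]]'; python3 -c "
from h import *
print(ctrl.observe()['contact_force'],ctrl.observe()['wrist_torque'])"
```

```text
clock: 12.22
eef_pos: [0.537, 0.2158, 0.0388]
eef_rot: [0.0, 0.768, 0.64, -0.0]
contact_force: [-5.1, -1.9, 5.4]
finger_gap: 0.0463
grip_force: 64.8
[-5.1133 -1.9053  5.368 ] [-0.383   0.7516 -0.0616]
```

```bash
python3 -m crank '[[0,0,0,0,-0.4,1.2,40],[0,0,0,0,-0.4,1.2,40],[0,0,0,0,-0.4,1.2,40]]'; python3 -c "
from h import *
print(ctrl.observe()['contact_force'],ctrl.observe()['wrist_torque'])"
```

```text
clock: 12.6
eef_pos: [0.537, 0.2158, 0.0387]
eef_rot: [0.0, 0.768, 0.64, 0.0]
contact_force: [-6.9, -3.9, 9.9]
finger_gap: 0.0464
grip_force: 65.4
[-6.8687 -3.8968  9.9339] [-0.5768  1.1362  0.0085]
```

```bash
python3 -m crank '[[0,0,0,-0.6,-1,1.2,40],[0,0,0,-0.6,-1,1.2,40],[0,0,0,-0.6,-1,1.2,40]]'; python3 -c "
from h import *
print(ctrl.observe()['contact_force'],ctrl.observe()['wrist_torque'])"
```

```text
clock: 12.98
eef_pos: [0.5371, 0.2159, 0.0387]
eef_rot: [0.001, 0.768, 0.64, 0.001]
contact_force: [-6.0, -3.3, 14.1]
finger_gap: 0.0464
grip_force: 65.6
[-5.9587 -3.2749 14.104 ] [-0.5507  0.9686 -0.0631]
```

```bash
python3 -m crank '[[0,0,0,-0.4,-0.6,0.7,40],[0,0,0,-0.4,-0.6,1.5,40],[0,0,0,-0.4,-0.6,1.5,40],[0,0,0,-0.4,-0.6,1.5,40]]'; python3 -c "
from h import *
print(ctrl.observe()['contact_force'],ctrl.observe()['wrist_torque'])"
```

```text
clock: 13.48
eef_pos: [0.5371, 0.2158, 0.0386]
eef_rot: [0.001, 0.768, 0.64, 0.002]
contact_force: [-9.6, -4.2, 20.5]
finger_gap: 0.0463
grip_force: 66.2
[-9.6397 -4.2158 20.5011] [-0.569   1.38   -0.0393]
```

```bash
python3 -m crank '[[0,0,0,0,-0.3,0.4,40],[0,0,0,0,-0.3,0.4,40],[0,0,0,0,-0.3,0.4,40],[0,0,0,0,-0.3,0.4,40],[0,0,0,0,-0.3,0.4,40]]';python3 -m crank '[[0,0,0,0,0,0,40],[0,0,0,0,0,0,40],[0,0,0,0,0,0,40],[0,0,0,0,0,0,40],[0,0,0,0,0,0,40],[0,0,0,0,0,0,40],[0,0,0,0,0,0,40]]'; python3 -c "
from h import *
print(ctrl.observe()['contact_force'],ctrl.observe()['wrist_torque'])"
```

```text
clock: 14.1
eef_pos: [0.5371, 0.2159, 0.0386]
eef_rot: [0.001, 0.768, 0.64, 0.002]
contact_force: [-8.9, -3.9, 21.0]
finger_gap: 0.0463
grip_force: 66.2
clock: 14.98
eef_pos: [0.5371, 0.2159, 0.0386]
eef_rot: [0.001, 0.768, 0.64, 0.002]
contact_force: [-7.8, -4.5, 21.0]
finger_gap: 0.0464
grip_force: 66.2
[-7.8081 -4.4565 20.9648] [-0.6393  1.3465 -0.0844]
```

```bash
python3 -m crank '[[0,0,0,0.4,0.6,-1,40],[0,0,0,0.8,1.2,-2.5,40],[0,0,0,1,1.8,-4,40],[0,0,0,1,1.8,-4,40],[0,0,0,1,1.8,-4,40]]'
```

```text
clock: 15.6
eef_pos: [0.537, 0.2159, 0.0388]
eef_rot: [0.0, 0.768, 0.64, 0.0]
contact_force: [-4.2, -2.8, 8.4]
finger_gap: 0.0464
grip_force: 64.7
```

```bash
python3 -m crank '[[0,0,0,0.2,0.2,-1,40],[0,0,0,0.2,0.2,-1.8,40],[0,0,0,0.2,0.2,-1.8,40]]'; python3 -m crank '[[0,0,0,0,0,0,50],[0,0,0,0,0,0,60],[0,0,0,0,0,0,75],[0,0,0,0,0,0,85],[0,0,0,0,0,0,85],[0,0,0,0,0,0,85],[0,0,0,0,0,0,85],[0,0,0,0,0,0,85]]'
```

```text
clock: 15.98
eef_pos: [0.537, 0.216, 0.0389]
eef_rot: [0.0, 0.768, 0.64, 0.0]
contact_force: [0.5, -1.9, 0.0]
finger_gap: 0.0466
grip_force: 64.2
clock: 16.98
eef_pos: [0.5365, 0.2161, 0.0388]
eef_rot: [-0.0, 0.768, 0.64, 0.0]
contact_force: [-0.5, 0.4, 0.0]
finger_gap: 0.0852
grip_force: 0.0
```

Released. I'll rise clear and check.

```bash
python3 -m crank '[[0,0,0,0,0,-10,85],[0,0,0,0,0,-30,85],[0,0,0,0,0,-70,85],[0,0,0,0,0,-110,85],[0,0,0,0,0,-150,85],[0,0,0,0,0,-150,85],[0,0,0,0,0,-150,85],[0,0,0,0,0,-150,85]]'
python3 - <<'E'
from h import *
i=ctrl.get_image("wrist")[:,:,::-1]
cv2.imwrite("pics/w6c.png",cv2.resize(i[90:270,240:400],(533,600),interpolation=cv2.INTER_CUBIC))
E
```

```text
clock: 17.98
eef_pos: [0.5355, 0.2158, 0.1873]
eef_rot: [-0.001, 0.768, 0.64, -0.001]
contact_force: [-0.0, 0.3, -0.6]
finger_gap: 0.0848
grip_force: 0.0
```

View pics/w6c.png

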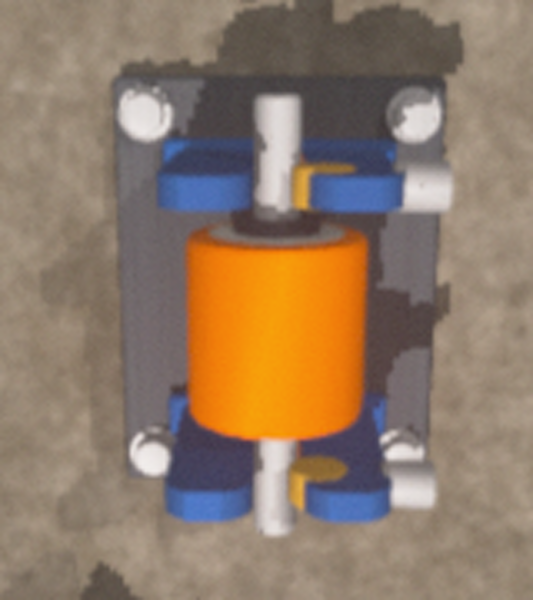

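The roller sits in both slots below the keepers, centred and clear of the gripper, so I'm handing in.

```bash
python3 -c "
from plant import ctrl
print(ctrl.close_job())"
```

```text
the job is handed in; nothing more can be done
None
```

The roller is down in both slots past the keepers, was bedded on the packers at about 21 N of measured push (about 27 N on the packers with its own weight) for just over a second, then released; the job was handed in after about 18 s, and no verdict came back.

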